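Divide a kit box and scoop insulators into it

ROBOT

A 6-joint arm with a two-finger parallel gripper is mounted at the origin on the work surface. World frame = base frame: x ahead of the robot, y to its left, z up, the work surface at z = 0. Lengths are in mm, angles in rad, forces in N, time in s.
With the tool pointing down it reaches from about 350 to 975 mm from the base axis. Payload 7.1 kg.
Tool frame: the origin (TCP) lies midway between the tips of the shut fingers; the grasp point (between the pads) lies manip.tcp_to_grasp behind it (manip.tcp_to_grasp is the distance from the TCP to the grasp point, in mm); z points along the fingers, y is the line along which they close (so a half turn about z gives the same grasp; the last joint's range is limited). The gripper opens to 88 mm and grips with 3 to 60 N. Pads are 20 mm wide; open, the fingers measure 115 mm over their backs; the gripper's body (75 mm by 178 mm) begins 61 mm behind the grasp point.
Start: joints at [-1.28, 0.423, 1.63, -0, 1.089, -0.019], TCP at [190.56, -595.224, 222.675] pointing down, gripper open.
Joint ranges: [-3, 3], [-0.9, 2.11], [0.09, 2.58], [-1.31, 4.45], [0.11, 2.69], [-2.54, 2.54]. Speed limits (rad/s): [2.39, 2.39, 3.01, 3.14, 3.14, 3.14].

INTERFACE

Orientations are given as a 3x3 rotation matrix whose columns are the frame's x, y, z axes.
In Python, from workcell import readout, eyes, workorder, regions_of, manip gives the robot as it stands.
- The arm moves only by the tool arm_command, never from a script. Its arguments are lists of equal length, an entry for each row: "linear": the shift along the tool's x, y, z as a fraction of full scale, a list of three; "turn": the turn, a rotation vector about the tool's x, y, z as a fraction of full scale, a list of three; "hand": the finger opening in mm, from 0 to 87.8. A call has 1 to 12 rows; each row shifts and turns the commanded pose from where the row before left it, along the tool's axes as they then stand; what a row does not reach is not made up. Full scale, the value 1, is 0.025 m for a shift and 6 degrees for a turn. A row lasts 1/8 s, in which the tool goes at most 62.5 mm and 10.7 degrees, less where a joint would pass 70% of its speed; a pose out of reach is approached as far as the arm can. A call with a number of a shift or a turn outside -1 to 1 is refused whole. A call with a gripper value outside its range is refused whole. The fingers move at their own pace and stop on an object; "force" is the grip in N (left out, the last holds). Time passes only in rows, so rows that do not move let the fingers close. It gives the time, the measured TCP pose, the force, the opening and the grip force at its end, in the units of the state.
- readout.observe(): the state, without advancing time (a new reading comes with each control period).
- eyes.grab_frame(name): name is "side" or "top"; returns the picture (400x640x3 uint8, blue, green, red); there is no depth.
- eyes.calibration(name): a dict with "fx", "fy", "cx", "cy" (pixels), "position" and "rotation" of the camera in the world. Camera axes: x right, y down, z forward; pixel columns grow to the right and rows downward; lengths in mm; the calibration is good to about 2 mm. A picture is of the moment at which its call begins. calibration takes no time and is no camera call.
- workorder.sign_off(): hands the job in; it is judged then, once.
Trained networks look in the newest picture that a camera, given by its name, has taken for a name from the list of things; names that differ only in an ending like _2 or _b are one class to them, and where a whole thing is asked for, a point or a joint stands for the part that bears it (a point fixed in the world has none). Each returns a list of dicts, best first, with "score" (0 to 1); they miss things now and then, are a little off and sometimes report something else, mostly with a low value. They report only what shows in the picture. A call takes as long as a camera call.
- regions_of(camera, name): "pixels" (400x640 bool, what is visible of it) and "extent" ([centre column, centre row, width, height] in pixels, round what is visible of it).
The state is a dict: "time": time; "joint_positions": joint angles; "joint_velocities": joint speeds; "tau": joint torques, N m; "ee_pos": TCP position; "eef_rot": TCP orientation; "ft_force": force on the tool from outside, world axes, zero at the start; "wrist_torque": the same for the moment, N m; "gripper_width": finger opening in mm; "finger_force": force on a finger pad.
Only numpy, scipy, OpenCV 4.12 (cv2) and the standard library are available. Lean on these libraries where they do the work, as an engineer would, in place of code of your own. Each camera call takes 0.05 s, during which the arm holds its last target. There are 200 camera calls.

TASK

First slide the loose divider panel from its stand fully home into the slot of the kit box. Then use the hand scoop to scoop insulators out of the parts tray and tip them into the large empty compartment of the kit box: at least three of the four must end up there, any left over stays in the tray, none spilled elsewhere; do not touch the insulators with the fingers, and leave the kit box and the other things on the bench where they are. Finally lay the scoop flat on the bench again, back where it was lying, and let go.

Things in the scene. Friction and masses are not known exactly. Their poses are not given: they have to be found in the camera images.
- tray: Bare aluminium parts tray, fixed, 204 mm long (x), 114 mm wide (y), open (no wall) at its -x end, roughly towards the robot. Origin: centre of underside, z up. Floor 4 mm thick. Side walls 46 mm high, inner faces at y = +-53 mm. The back wall (+x end) leans outward: inner face at x = 100 mm at the floor, 126 mm at the top, 58 mm up. Insulators stand loose on its floor, x about 0 to 65 mm.
- kit_box: Grey plastic kit box, loose, 0.8 kg, 200 mm long (x), 136 mm wide (y), 60 mm high, walls 4 mm. Origin: centre of underside, z up. Two pairs of ribs on its long walls form an upright cross slot at x = -30 mm. The divider in that slot parts a large empty compartment (+x side) from the small end (-x side), which is filled with white and black blocks up to 50 mm height. It may be turned any way round.
- compartment (a point): Centre of the inner floor of the kit box's large empty compartment, 4 mm above the bench, axes as the kit box's. The compartment is 124 mm (x) by 128 mm (y) inside; its rim is 56 mm above this point.
- slot (a point): Middle of the bottom of the kit box's slot, on the inner floor, 4 mm above the bench, axes as the kit box's: the panel's plane is y-z, x is across its thickness. The slot is 8 mm wide, flared to 16 mm over the top 8 mm of its ribs, which end 54 mm above this point; 128 mm between the box walls, the ribs reach 10 mm in from each. The divider's origin is at this point when it is home.
- divider: Loose divider panel of grey plastic, 0.1 kg, standing upright in its stand: plate 5 mm thick (x), 122 mm wide (y), 60 mm high (z), with a thicker grip strip on top, 12 mm (x) by 60 mm (y), from 58 to 88 mm above the bottom edge. Origin: middle of the bottom edge; alike both ways round.
- divider_grip (a point): Point in the middle of the divider's grip strip, 78 mm above its bottom edge, axes as the divider's.
- stand: Slotted wooden stand, fixed, 50 mm (x) by 140 mm (y), 34 mm high. Its slot runs along y, 8 mm wide and 24 mm deep; the divider stands in it, its bottom edge 10 mm above the bench. Origin: centre of underside.
- scoop: Steel hand scoop lying flat, 0.25 kg, 114 mm long (x, open mouth to +x), 90 mm wide. Origin on the underside, z up. Floor 3 mm thick from x = -54 to 36 mm, tapering to a 1 mm lip at x = 60 mm. Side walls 40 mm high, sloping down to the mouth from x = 20 mm; back wall 45 mm high. Upright black grip 28 mm (x) by 22 mm (y) over the back wall, 50 to 114 mm up, its axis at x = -45 mm.
- scoop_grip (a point): Point on the axis of the scoop's upright grip, 90 mm above the scoop's underside (24 mm below the top of the grip), axes as the scoop's.
- scoop_lip (a point): Middle of the scoop's lip, at the underside, axes as the scoop's.
- insulator0_mid (a point): Centre of one of four alike red-brown drum-shaped standoff insulators, 32 mm in diameter at the belly, 16 mm at the flat ends, 30 mm high, 30 g; its z is the drum's axis. At the start they stand upright, this point 19 mm above the bench.
- insulator1_mid (a point): Centre of one of four alike red-brown drum-shaped standoff insulators, 32 mm in diameter at the belly, 16 mm at the flat ends, 30 mm high, 30 g; its z is the drum's axis. At the start they stand upright, this point 19 mm above the bench.
- insulator2_mid (a point): Centre of one of four alike red-brown drum-shaped standoff insulators, 32 mm in diameter at the belly, 16 mm at the flat ends, 30 mm high, 30 g; its z is the drum's axis. At the start they stand upright, this point 19 mm above the bench.
- insulator3_mid (a point): Centre of one of four alike red-brown drum-shaped standoff insulators, 32 mm in diameter at the belly, 16 mm at the flat ends, 30 mm high, 30 g; its z is the drum's axis. At the start they stand upright, this point 19 mm above the bench.
- insulator0: The same insulator; origin at the centre of its lower end.
- insulator1: The same insulator; origin at the centre of its lower end.
- insulator2: The same insulator; origin at the centre of its lower end.
- insulator3: The same insulator; origin at the centre of its lower end.
- third_hand: Bystander: third hand, black base 70 x 90 mm, holding a copper-clad board 80 x 120 mm at 119 mm height; in all 126 mm high. Origin: centre of the underside.
- solder_spool: Bystander: spool of solder standing on end, green flanges 64 mm in diameter, 60 mm high. Origin: centre of the underside.
- iron_stand: Bystander: soldering iron in its stand, base 110 (x) x 80 mm, 105 mm high, the handle of the iron reaching 120 mm from the origin towards its -x. Origin: centre of the underside.

How it is judged:
By the outcome, as a careful person would: the job done as asked, in the order asked, and still so for the second after the job is handed in, with the robot touching nothing.
It also fails if it takes over 72 s, if anything falls off the work surface, if the arm or the gripper's body presses on something with over 40 N, if the wrist force passes 120 N, or if a joint passes its speed limit or range.

## Working session

There is one attempt and no reset: what is moved stays moved. The work goes in short steps, Python scripts to look and compute and a tool call to move; the robot and the scene stay as the last step left them, time stands still between calls to the robot, and variables do not carry over. Pictures are saved under pics/ and viewed, at most 14 in all, crops included, and the job is handed in when it is done.

Besides the shell and the picture viewer there is one more tool, called after "Emit:" by a JSON object that holds its "fn" and its "kwargs". arm_command: Moves the arm, as the interface text tells. Its arguments: {"type":"object","properties":{"linear":{"type":"array","items":{"type":"array","items":{"type":"number","minimum":-1,"maximum":1}}},"turn":{"type":"array","items":{"type":"array","items":{"type":"number","minimum":-1,"maximum":1}}},"hand":{"type":"array","items":{"type":"number"}},"force":{"type":"number"}},"required":["linear","turn","hand"]}

```bash
mkdir -p pics; ls
python3 - <<'E'
from workcell import readout, eyes, workorder, regions_of, manip
import cv2,numpy as np
s=readout.observe();print(s['time'],s['ee_pos'],np.round(s['eef_rot'],3).tolist(),manip.tcp_to_grasp)
for c in('top','side'):
    k=eyes.calibration(c);print(c,{a:np.round(v,3).tolist() for a,v in k.items()})
    cv2.imwrite(f'pics/{c}0.png',eyes.grab_frame(c))
    for n in 'tray kit_box divider stand scoop insulator0 divider_grip scoop_grip third_hand solder_spool iron_stand'.split():
        print(n,[(round(r['score'],2),np.round(r['extent']).tolist()) for r in regions_of(c,n)][:5])
print(readout.observe()['time'])
E
```

```text
pics
0.0 [ 190.39390657 -594.72664834  221.90591422] [[0.952, 0.305, -0.0], [0.305, -0.952, 0.001], [0.0, -0.002, -1.0]] 18.700000000000003
top {'fx': 399.185, 'fy': 399.185, 'cx': 322.206, 'cy': 194.412, 'position': [381.285, -8.193, 1511.577], 'rotation': [[0.001, -0.996, 0.095], [-1.0, -0.001, 0.004], [-0.004, -0.095, -0.996]]}
tray [(0.61, [261.0, 179.0, 39.0, 68.0])]
kit_box [(0.67, [387.0, 186.0, 67.0, 58.0])]
divider [(0.56, [324.0, 155.0, 31.0, 9.0]), (0.52, [177.0, 226.0, 42.0, 23.0])]
stand [(0.69, [325.0, 156.0, 36.0, 11.0]), (0.2, [259.0, 178.0, 43.0, 68.0])]
scoop [(0.59, [322.0, 200.0, 24.0, 31.0])]
insulator0 [(0.62, [253.0, 169.0, 10.0, 10.0]), (0.52, [254.0, 178.0, 7.0, 10.0]), (0.44, [270.0, 183.0, 10.0, 7.0]), (0.38, [268.0, 169.0, 7.0, 7.0])]
divider_grip [(0.51, [260.0, 179.0, 42.0, 68.0]), (0.45, [325.0, 151.0, 36.0, 11.0]), (0.17, [269.0, 182.0, 5.0, 9.0])]
scoop_grip [(0.74, [324.0, 201.0, 29.0, 30.0]), (0.67, [269.0, 168.0, 9.0, 8.0])]
third_hand [(0.93, [175.0, 226.0, 39.0, 24.0])]
solder_spool [(0.76, [453.0, 189.0, 22.0, 18.0]), (0.23, [322.0, 154.0, 23.0,
[... 209 characters left out ...]
 0.592, -0.768], [-0.018, -0.795, -0.607]]}
tray [(0.69, [282.0, 266.0, 104.0, 72.0])]
kit_box [(0.8, [335.0, 170.0, 48.0, 49.0])]
divider [(0.61, [282.0, 267.0, 101.0, 74.0]), (0.57, [278.0, 193.0, 14.0, 33.0])]
stand [(0.76, [281.0, 204.0, 31.0, 32.0])]
scoop [(0.65, [335.0, 212.0, 43.0, 49.0]), (0.32, [334.0, 169.0, 50.0, 48.0])]
insulator0 [(0.7, [271.0, 258.0, 7.0, 8.0])]
divider_grip [(0.68, [281.0, 198.0, 15.0, 29.0]), (0.39, [282.0, 269.0, 104.0, 72.0])]
scoop_grip [(0.57, [334.0, 212.0, 44.0, 43.0])]
third_hand [(0.61, [320.0, 367.0, 68.0, 66.0]), (0.38, [335.0, 211.0, 43.0, 39.0])]
solder_spool [(0.62, [352.0, 136.0, 13.0, 20.0])]
iron_stand [(0.75, [403.0, 132.0, 54.0, 31.0])]
1.2
```

Run:
```python
import cv2
a=cv2.imread('pics/top0.png')[130:250,225:425];cv2.imwrite('pics/top0c.png',cv2.resize(a,None,fx=4,fy=4,interpolation=2))
a=cv2.imread('pics/side0.png')[140:320,220:380];cv2.imwrite('pics/side0c.png',cv2.resize(a,None,fx=3.3,fy=3.3,interpolation=2))
```

```text
(no output)
```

View pics/top0c.png

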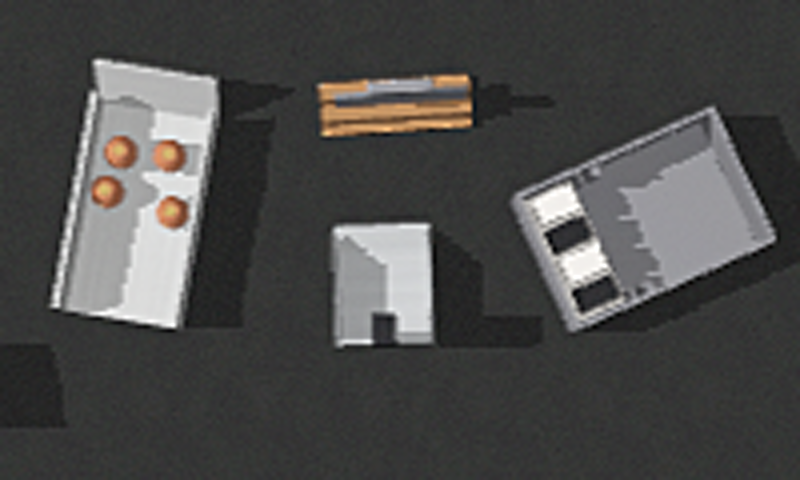

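View pics/side0c.png

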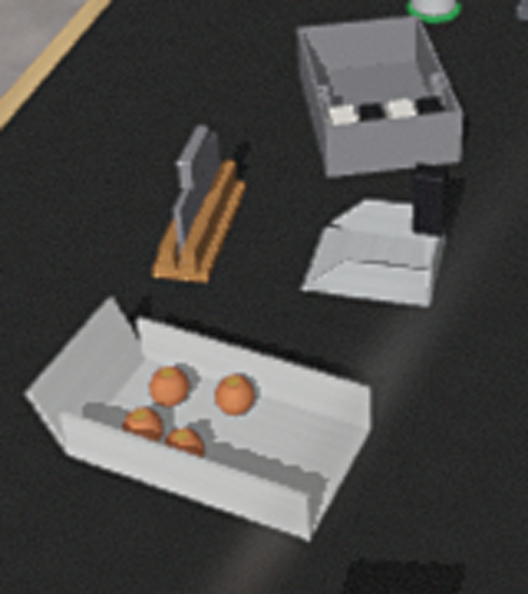

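Run:
```python
import cv2,numpy as np
t=cv2.imread('pics/top0.png');s=cv2.imread('pics/side0.png')
C=np.zeros((600,800,3),np.uint8)
def put(im,c0,r0,w,h,X,Y):
    C[Y:Y+6*h,X:X+6*w]=cv2.resize(im[r0:r0+h,c0:c0+w],None,fx=6,fy=6,interpolation=2)
put(t,300,140,50,40,0,0);put(t,300,180,50,40,0,250)
put(s,260,170,45,60,310,0);put(s,305,180,34,60,590,0)
put(s,305,180,60,38,310,370)
C=np.clip(C*1.6,0,255).astype(np.uint8)
cv2.imwrite('pics/z1.png',C)
```

```text
(no output)
```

View pics/z1.png

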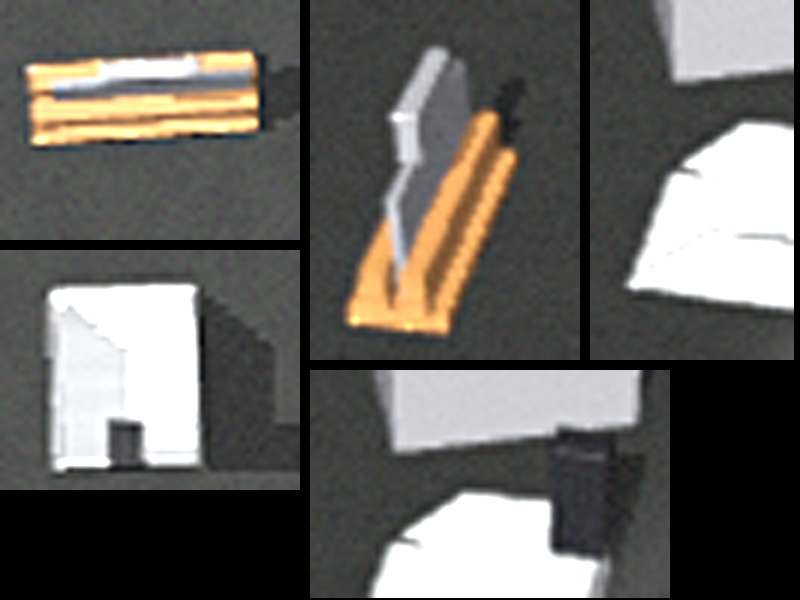

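```bash
cat > h.py <<'E'
import numpy as np
from workcell import readout, eyes, workorder, regions_of, manip
from scipy.optimize import least_squares
K={c:eyes.calibration(c) for c in('top','side')}
def proj(c,P):
    k=K[c];q=(np.atleast_2d(P)-k['position'])@np.array(k['rotation'])
    return np.c_[k['fx']*q[:,0]/q[:,2]+k['cx'],k['fy']*q[:,1]/q[:,2]+k['cy']]
def ray(c,uv,z):
    k=K[c];d=np.array(k['rotation'])@[(uv[0]-k['cx'])/k['fx'],(uv[1]-k['cy'])/k['fy'],1]
    p=np.array(k['position']);return p+d*(z-p[2])/d[2]
def place(p,L):
    c,s=np.cos(p[2]),np.sin(p[2]);L=np.atleast_2d(L).astype(float)
    return np.c_[L[:,0]*c-L[:,1]*s+p[0],L[:,0]*s+L[:,1]*c+p[1],L[:,2]]
def fit(obs,p0):
    def f(p):
        return np.concatenate([(proj(c,place(p,l))[0]-uv) for c,uv,l in obs])
    r=least_squares(f,p0,loss='soft_l1',x_scale=[10,10,.1]);return r.x,np.round(r.fun.reshape(-1,2),1)
def crop(scale,c0,r0,X=0,Y=0): return lambda x,y:np.array([c0+(x-X+.5)/scale-.5,r0+(y-Y+.5)/scale-.5])
E
cat > f.py <<'E'
from h import *
T=crop(4,225,130);S=crop(3.3,220,140)
td=crop(6,300,140);ts=crop(6,300,180,0,250);sd=crop(6,260,170,310);ss=crop(6,305,180,590);sg=crop(6,305,180,310,370)
kb=[('top',T(715,108),(100,68,60)),('top',T(512,197),(-100,68,60)),('top',T(572,332),(-100,-68,60)),('top',T(775,240),(100,-68,60)),
('side',S(298,30),(100,68,60)),('side',S(415,18),(100,-68,60)),('side',S(330,175),(-100,68,0)),('side',S(460,162),(-100,-68,0))]
dv=[('top',td(101,80),(-6,30,98)),('top',td(196,73),(-6,-30,98)),('top',td(198,56),(6,-30,98)),('top',td(102,62),(6,30,98)),
('side',sd(393,116),(6,30,98)),('side',sd(415,120),(-6,30,98)),('side',sd(433,47),(6,-30,98)),('side',sd(347,325),(25,70,0)),('side',sd(449,332),(-25,70,0)),('top',td(27,68),(25,70,34)),('top',td(256,53),(25,-70,34))]
sc=[('top',ts(50,288),(60,45,0)),('top',ts(197,286),(60,-45,0)),('top',ts(108,420),(-31,11,114)),('top',ts(143,422),(-31,-11,114)),
('top',ts(52,469),(-54,45,42)),('top',ts(201,467),(-54,-45,42)),('side',ss(628,288),(60,45,0)),('side',S(430,306),(-54,45,0))]
tr=[('top',T(95,60),(126,57,58)),('top',T(217,78),(126,-57,58)),('top',T(50,306),(-102,57,46)),
('side',S(28,393),(126,57,58)),('side',S(112,300),(126,-57,58)),('side',S(308,540),(-102,57,0)),('side',S(370,388),(-102,-57,46))]
for n,o,p in(('kit',kb,(490,-240,-1.15)),('div',dv,(560,0,0)),('scoop',sc,(400,0,0)),('tray',tr,(480,230,0))):
    x,r=fit(o,p);print(n,np.round(x,3));print(r.tolist())
for uv in((120,152),(168,157),(106,191),(172,212)): print(np.round(ray('top',T(*uv),22)))
E
python3 f.py
```

```text
kit [ 556.945 -234.368   -1.145]
[[-1.0, -0.3], [0.4, -0.3], [1.1, -0.2], [0.0, 0.2], [-0.2, -0.2], [1.1, -0.4], [-0.4, 1.3], [0.3, 0.4]]
div [ 6.71391e+02 -9.63000e+00  4.90000e-02]
[[-0.4, 0.4], [0.5, 0.7], [-0.0, 0.3], [-0.7, 0.1], [-0.1, 0.5], [0.2, 0.3], [-0.6, 0.7], [0.8, -0.6], [-0.1, 0.2], [1.3, -1.9], [0.3, -1.2]]
scoop [4.97091e+02 4.23100e+00 2.00000e-02]
[[0.6, 0.3], [-0.3, 0.2], [-0.2, 0.2], [0.2, -0.3], [0.3, -0.4], [-0.1, -0.5], [0.6, -0.0], [-0.2, 0.6]]
tray [ 5.69909e+02  2.35666e+02 -1.64000e-01]
[[0.1, 0.2], [-0.1, 0.7], [0.7, -0.5], [0.2, 0.3], [-0.1, -0.2], [-0.1, 0.2], [-0.2, 0.0]]
[624. 253.  22.]
[619. 208.  22.]
[587. 266.  22.]
[567. 203.  22.]
```

```bash
sed -i 's/^for n,o,p/dv=dv[:9]\nfor n,o,p/' f.py
cat > pl.py <<'E'
import json,os,numpy as np
from scipy.spatial.transform import Rotation as Ro
from workcell import readout
R0=np.array([[0,1,0],[1,0,0],[0,0,-1.]])
def rot(psi,th=0): return Ro.from_euler('ZY',[psi,th]).as_matrix()@R0
LIP=np.array([0,105,71.3])
def load():
    if os.path.exists('st.json'):
        s=json.load(open('st.json'));return np.array(s['p']),np.array(s['R'])
    return np.array([190.56,-595.224,222.675]),rot(-1.28+.019)
def save(p,R): json.dump(dict(p=list(p),R=np.array(R).tolist()),open('st.json','w'))
def check():
    p,R=load();s=readout.observe()
    print('t',round(s['time'],2),'meas',np.round(s['ee_pos'],1),'cmd',np.round(p,1),'rot',np.round(Ro.from_matrix(R.T@s['eef_rot']).as_rotvec(degrees=True),1),'F',np.round(s['ft_force'],1),'w',round(s['gripper_width'],1),round(s['finger_force'],1))
def plan(wps,ref=(0,0,0),vmax=24.5):
    """wps: (ref point pos, psi, theta[, vmax]); prints rows"""
    p,R=load();ref=np.array(ref,float);L=[];T=[]
    for w in wps:
        q0=p+R@ref;q1=np.array(w[0],float);R1=rot(w[1],w[2]);v=w[3] if len(w)>3 else vmax
        rv=Ro.from_matrix(R.T@R1).as_rotvec();pt=q1-R1@ref
        # chord of TCP bounded
        n=1
        while True:
            P=[];Rs=[]
            for i in range(n+1):
                Ri=R@Ro.from_rotvec(rv*i/n).as_matrix();Rs.append(Ri);P.append(q0+(q1-q0)*i/n-Ri@ref)
            st=np.abs(np.diff(P,axis=0)).sum(1) if 0 else np.linalg.norm(np.diff(P,axis=0),axis=1)
            if st.max()<=v and np.linalg.norm(rv)/n<=np.radians(5.8): break
            n+=1
        for i in range(1,n+1):
            l=np.clip(np.round(R.T@(P[i]-p)/25,2),-1,1);t=np.clip(np.round(np.degrees(Ro.from_matrix(R.T@Rs[i]).as_rotvec())/6,2),-1,1)
            p=p+R@l*25;R=R@Ro.from_rotvec(np.radians(t*6)).as_matrix();L.append(l.tolist());T.append(t.tolist())
    for i in range(0,len(L),12):
        f=lambda A:json.dumps([[float('%g'%(x+0)) for x in r] for r in A[i:i+12]]).replace(' ','').replace('.0,',',').replace('.0]',']').replace('-0,','0,').replace('-0]','0]')
        print(len(L[i:i+12]),'L',f(L),'\n  T',f(T))
    print('end',np.round(p,1));save(p,R)
E
python3 f.py
python3 - <<'E'
from pl import *
plan([((665,-10,180),.049,0),((671.4,-9.6,69.5),.049,0,18)])
check()
E
```

```text
kit [ 556.945 -234.368   -1.145]
[[-1.0, -0.3], [0.4, -0.3], [1.1, -0.2], [0.0, 0.2], [-0.2, -0.2], [1.1, -0.4], [-0.4, 1.3], [0.3, 0.4]]
div [ 6.72147e+02 -1.04530e+01  4.80000e-02]
[[-0.2, 0.1], [0.7, 0.5], [0.2, 0.1], [-0.5, -0.1], [-0.2, 0.3], [0.1, 0.1], [-0.7, 0.5], [0.7, -0.9], [-0.3, -0.1]]
scoop [4.97091e+02 4.23100e+00 2.00000e-02]
[[0.6, 0.3], [-0.3, 0.2], [-0.2, 0.2], [0.2, -0.3], [0.3, -0.4], [-0.1, -0.5], [0.6, -0.0], [-0.2, 0.6]]
tray [ 5.69909e+02  2.35666e+02 -1.64000e-01]
[[0.1, 0.2], [-0.1, 0.7], [0.7, -0.5], [0.2, 0.3], [-0.1, -0.2], [-0.1, 0.2], [-0.2, 0.0]]
[624. 253.  22.]
[619. 208.  22.]
[587. 266.  22.]
[567. 203.  22.]
12 L [[0.81,-0.53,0.06],[0.84,-0.5,0.05],[0.85,-0.46,0.06],[0.88,-0.43,0.05],[0.89,-0.39,0.06],[0.91,-0.35,0.05],[0.92,-0.31,0.06],[0.93,-0.27,0.05],[0.94,-0.23,0.06],[0.96,-0.2,0.05],[0.96,-0.15,0.06],[0.96,-0.11,0.05]] 
  T [[0,0,-0.4],[0,0,-0.41],[0,0,-0.4],[0,0,-0.4],[0,0,-0.41],[0,0,-0.4],[0,0,-0.4],[0,0,-0.41],[0,0,-0.4],[0,0,-0.41],[0,0,-0.4],[0,0,-0.4]]
12 L [[0.97,-0.07,0.06],[0.97,-0.03,0.05],[0.97,0.01,0.06],[0.98,0.05,0.05],[0.96,0.1,0.06],[0.97,0.13,0.05],[0.95,0.18,0.06],[0.95,0.21,0.05],[0.94,0.26,0.06],[0.92,0.29,0.05],[0.92,0.33,0.06],[0.9,0.38,0.05]] 
  T [[0,0,-0.41],[0,0,-0.4],[0,0,-0.4],[0,0,-0.41],[0,0,-0.4],[0,0,-0.4],[0,0,-0.41],[0,0,-0.4],[0,0,-0.4],[0,0,-0.41],[0,0,-0.4],[0,0,-0.4]]
12 L [[0.88,0.4,0.06],[0.86,0.45,0.05],[0.85,0.48,0.06],[0.82,0.52,0.05],[0.8,0.55,0.06],[0.78,0.59,0.05],[0.75,0.61,0.06],[0,0.04,0.63],[0,0.03,0.63],[0,0.04,0.63],[0,0.04,0.63],[0,0.04,0.64]] 
  T [[0,0,-0.41],[0,0,-0.4],[0,0,-0.41],[0,0,-0.4],[0,0,-0.4],[0,0,-0.41],[0,0,-0.4],[0,0,0],[0,0,0],[0,0,0],[0,0,0],[0,0,0]]
2 L [[0,0.03,0.63],[0,0.04,0.63]] 
  T [[0,0,0],[0,0,0]]
end [671.4  -9.6  69.4]
t 1.2 meas [ 190.6 -595.2  222.7] cmd [671.4  -9.6  69.4] rot [-0.  -0.  75.1] F [ 0.1 -0.9  0.4] w 87.8 0.0
```

Emit:
{"fn": "arm_command", "kwargs": {"linear": [[0.81,-0.53,0.06],[0.84,-0.5,0.05],[0.85,-0.46,0.06],[0.88,-0.43,0.05],[0.89,-0.39,0.06],[0.91,-0.35,0.05],[0.92,-0.31,0.06],[0.93,-0.27,0.05],[0.94,-0.23,0.06],[0.96,-0.2,0.05],[0.96,-0.15,0.06],[0.96,-0.11,0.05]], "turn": [[0,0,-0.4],[0,0,-0.41],[0,0,-0.4],[0,0,-0.4],[0,0,-0.41],[0,0,-0.4],[0,0,-0.4],[0,0,-0.41],[0,0,-0.4],[0,0,-0.41],[0,0,-0.4],[0,0,-0.4]], "hand": [60,60,60,60,60,60,60,60,60,60,60,60]}}

```text
time: 2.7
ee_pos: [375.1, -367.0, 206.2]
eef_rot: [[0.682, 0.731, 0.0], [0.731, -0.682, -0.0], [0.0, 0.0, -1.0]]
ft_force: [0.4, -0.4, 0.1]
gripper_width: 59.9
finger_force: 0.0
```

Emit:
{"fn": "arm_command", "kwargs": {"linear": [[0.97,-0.07,0.06],[0.97,-0.03,0.05],[0.97,0.01,0.06],[0.98,0.05,0.05],[0.96,0.1,0.06],[0.97,0.13,0.05],[0.95,0.18,0.06],[0.95,0.21,0.05],[0.94,0.26,0.06],[0.92,0.29,0.05],[0.92,0.33,0.06],[0.9,0.38,0.05]], "turn": [[0,0,-0.41],[0,0,-0.4],[0,0,-0.4],[0,0,-0.41],[0,0,-0.4],[0,0,-0.4],[0,0,-0.41],[0,0,-0.4],[0,0,-0.4],[0,0,-0.41],[0,0,-0.4],[0,0,-0.4]], "hand": [60,60,60,60,60,60,60,60,60,60,60,60]}}

```text
time: 4.2
ee_pos: [558.3, -140.2, 189.7]
eef_rot: [[0.241, 0.97, 0.0], [0.97, -0.241, 0.0], [0.0, 0.0, -1.0]]
ft_force: [-0.5, -0.1, 0.5]
gripper_width: 60.0
finger_force: 0.0
```

Emit:
{"fn": "arm_command", "kwargs": {"linear": [[0.88,0.4,0.06],[0.86,0.45,0.05],[0.85,0.48,0.06],[0.82,0.52,0.05],[0.8,0.55,0.06],[0.78,0.59,0.05],[0.75,0.61,0.06],[0,0.04,0.63],[0,0.03,0.63],[0,0.04,0.63],[0,0.04,0.63],[0,0.04,0.64]], "turn": [[0,0,-0.41],[0,0,-0.4],[0,0,-0.41],[0,0,-0.4],[0,0,-0.4],[0,0,-0.41],[0,0,-0.4],[0,0,0],[0,0,0],[0,0,0],[0,0,0],[0,0,0]], "hand": [60,60,60,60,60,60,60,60,60,60,60,60]}}

```text
time: 5.7
ee_pos: [669.5, -10.1, 99.7]
eef_rot: [[-0.048, 0.999, -0.0], [0.999, 0.048, 0.0], [0.0, -0.0, -1.0]]
ft_force: [0.5, -0.2, 0.3]
gripper_width: 60.0
finger_force: 0.0
```

Emit:
{"fn": "arm_command", "kwargs": {"linear": [[0,0.03,0.63],[0,0.04,0.63],[0,0,0],[0,0,0],[0,0,0],[0,0,0]], "turn": [[0,0,0],[0,0,0],[0,0,0],[0,0,0],[0,0,0],[0,0,0]], "hand": [60,60,60,0,0,0], "force": 8}}

```text
time: 6.45
ee_pos: [671.7, -9.5, 70.1]
eef_rot: [[-0.049, 0.999, 0.001], [0.999, 0.049, -0.0], [-0.0, 0.001, -1.0]]
ft_force: [0.2, -0.8, -0.1]
gripper_width: 33.2
finger_force: 0.0
```

Emit:
{"fn": "arm_command", "kwargs": {"linear": [[0,0,0],[0,0,0],[0,0,0],[0,0,0]], "turn": [[0,0,0],[0,0,0],[0,0,0],[0,0,0]], "hand": [0,0,0,0], "force": 8}}

```text
time: 6.95
ee_pos: [671.4, -9.6, 69.6]
eef_rot: [[-0.049, 0.999, 0.0], [0.999, 0.049, -0.0], [-0.0, 0.0, -1.0]]
ft_force: [-0.3, -0.4, 1.4]
gripper_width: 12.2
finger_force: 8.0
```

Run:
```python
from pl import *
plan([((671.4,-9.6,112),.049,0),((545.4,-206.7,150),-1.145,0)])
```

```text
12 L [[0,0,-0.85],[0,0,-0.85],[-0.64,-0.45,-0.13],[-0.67,-0.39,-0.12],[-0.72,-0.32,-0.13],[-0.74,-0.24,-0.13],[-0.76,-0.17,-0.12],[-0.77,-0.09,-0.13],[-0.78,-0.02,-0.13],[-0.78,0.06,-0.13],[-0.77,0.14,-0.12],[-0.75,0.21,-0.13]] 
  T [[0,0,0],[0,0,0],[0,0,0.95],[0,0,0.95],[0,0,0.95],[0,0,0.95],[0,0,0.95],[0,0,0.95],[0,0,0.95],[0,0,0.95],[0,0,0.95],[0,0,0.95]]
2 L [[-0.72,0.29,-0.13],[-0.69,0.36,-0.12]] 
  T [[0,0,0.95],[0,0,0.95]]
end [ 545.5 -206.7  149.9]
```

Emit:
{"fn": "arm_command", "kwargs": {"linear": [[0,0,0],[0,0,-0.85],[0,0,-0.85],[-0.64,-0.45,-0.13],[-0.67,-0.39,-0.12],[-0.72,-0.32,-0.13],[-0.74,-0.24,-0.13],[-0.76,-0.17,-0.12],[-0.77,-0.09,-0.13],[-0.78,-0.02,-0.13],[-0.78,0.06,-0.13],[-0.77,0.14,-0.12]], "turn": [[0,0,0],[0,0,0],[0,0,0],[0,0,0.95],[0,0,0.95],[0,0,0.95],[0,0,0.95],[0,0,0.95],[0,0,0.95],[0,0,0.95],[0,0,0.95],[0,0,0.95]], "hand": [0,0,0,0,0,0,0,0,0,0,0,0], "force": 30}}

```text
time: 8.45
ee_pos: [576.9, -158.1, 142.3]
eef_rot: [[0.751, 0.66, 0.002], [0.66, -0.751, -0.0], [0.001, 0.001, -1.0]]
ft_force: [-0.2, -0.1, -1.6]
gripper_width: 11.5
finger_force: 30.0
```

Emit:
{"fn": "arm_command", "kwargs": {"linear": [[-0.75,0.21,-0.13],[-0.72,0.29,-0.13],[-0.69,0.36,-0.12],[0,0,0],[0,0,0],[0,0,0]], "turn": [[0,0,0.95],[0,0,0.95],[0,0,0.95],[0,0,0],[0,0,0],[0,0,0]], "hand": [0,0,0,0,0,0]}}

```text
time: 9.2
ee_pos: [545.9, -206.1, 150.1]
eef_rot: [[0.91, 0.415, 0.0], [0.415, -0.91, 0.0], [0.0, 0.0, -1.0]]
ft_force: [0.1, 0.8, -1.3]
gripper_width: 12.0
finger_force: 30.0
```

Run:
```python
from pl import *
from h import *
import cv2
check()
t=eyes.grab_frame('top');s=eyes.grab_frame('side');cv2.imwrite('pics/top1.png',t);cv2.imwrite('pics/side1.png',s)
C=np.zeros((500,800,3),np.uint8)
def put(im,c0,r0,w,h,X,Y,f):
    C[Y:Y+f*h,X:X+f*w]=cv2.resize(im[r0:r0+h,c0:c0+w],None,fx=f,fy=f,interpolation=2)
put(t,345,140,80,80,0,0,5);put(s,300,110,78,98,405,0,5)
cv2.imwrite('pics/z2.png',np.clip(C*1.5,0,255).astype(np.uint8))
```

```text
t 9.2 meas [ 545.9 -206.1  150.1] cmd [ 545.5 -206.7  149.9] rot [-0.   0.  -0.1] F [ 0.1  0.8 -1.3] w 12.0 30.0
```

View pics/z2.png

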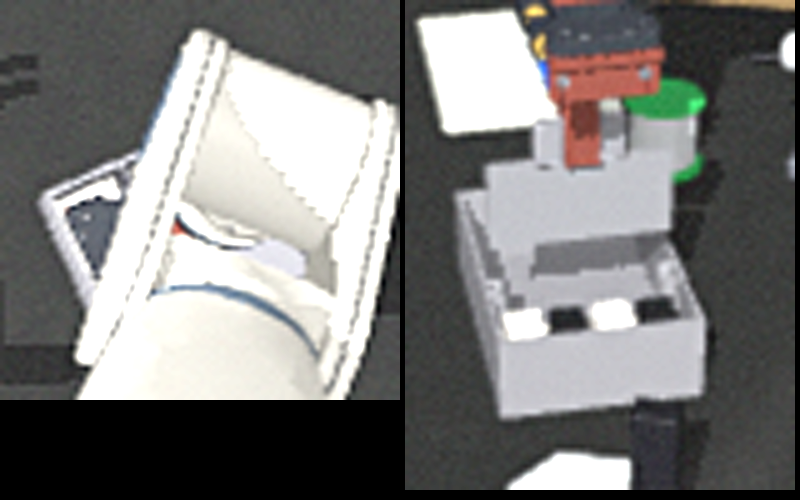

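Run:
```python
from h import *
d=(545.4-.9*.911,-206.7-.9*.413,-1.145)
b=(556.9,-234.4,-1.145)
f=lambda uv:np.round((uv-[300,110]+.5)*5-.5+[405,0],1).tolist()
print(f(proj('side',place(d,[[-2.5,61,150.5],[-2.5,-61,150.5],[-2.5,61,90.5],[-2.5,-61,90.5]]))))
print(f(proj('side',place(b,[[100,68,60],[100,-68,60],[-100,68,60],[-100,-68,60],[-100,68,0],[-100,-68,0],[-96,-64,60],[-96,64,60]]))))
# mm per px in dir of box y
print(proj('side',place(d,[[0,0,150],[0,10,150],[10,0,150]])))
```

```text
[[489.7, 169.5], [675.9, 150.4], [492.8, 250.5], [673.5, 230.9]]
[[456.1, 194.9], [639.6, 175.8], [500.3, 346.5], [707.2, 322.6], [503.1, 422.1], [703.9, 397.8], [699.7, 320.0], [505.5, 342.3]]
[[335.12838969 141.35645258]
 [332.07887155 141.66953232]
 [334.52669736 139.90982832]]
```

Run:
```python
from h import *
import cv2
g=cv2.cvtColor(cv2.imread('pics/side1.png'),6).astype(float)
g=cv2.GaussianBlur(g,(0,0),.8)
def edge(r,c,sgn=0):
    x=np.arange(int(c)-5,int(c)+6);d=np.abs(np.gradient(g[r,x[0]-1:x[-1]+2]))[1:-1]
    i=d.argmax();i=min(max(i,1),9);a,b,e=d[i-1:i+2];return x[i]+.5*(a-e)/(a-2*b+e)
d=(545.4-.9*.911,-206.7-.9*.413,-1.145);b=(556.9,-234.4,-1.145)
def cmp(p,l0,l1):
    q=proj('side',place(p,[l0,l1]));out=[]
    for r in range(int(min(q[:,1]))+3,int(max(q[:,1]))-2):
        c=np.interp(r,*( (q[np.argsort(q[:,1])][:,1],q[np.argsort(q[:,1])][:,0])));out.append(round(edge(r,c)-c,2))
    print(out,np.median(out))
cmp(d,[-2.5,61,150.5],[-2.5,61,90.5]);cmp(d,[-2.5,-61,150.5],[-2.5,-61,90.5])
cmp(b,[-100,68,60],[-100,68,0]);cmp(b,[-100,-68,60],[-100,-68,0])
```

```text
[np.float64(-0.89), np.float64(-0.76), np.float64(-3.73), np.float64(-3.83), np.float64(-4.27), np.float64(-4.55), np.float64(-4.68), np.float64(-4.6), np.float64(-4.26), np.float64(-4.59), np.float64(-1.1)] -4.26
[np.float64(7.14), np.float64(-0.36), np.float64(-17.06), np.float64(-0.47), np.float64(-0.5), np.float64(-0.52), np.float64(-0.49), np.float64(-0.46), np.float64(-0.45), np.float64(-0.49), np.float64(-0.55)] -0.49
[np.float64(-0.82), np.float64(-0.94), np.float64(-1.14), np.float64(-1.4), np.float64(-1.46), np.float64(-1.31), np.float64(-1.22), np.float64(-1.15), np.float64(-1.06), np.float64(-0.96), np.float64(-0.89)] -1.14
[np.float64(-0.3), np.float64(-0.27), np.float64(-0.27), np.float64(-0.3), np.float64(-0.42), np.float64(-0.45), np.float64(-0.43), np.float64(-0.4), np.float64(-0.35), np.float64(-0.36)] -0.355
```

Emit:
{"fn": "arm_command", "kwargs": {"linear": [[0,0,0.5],[0,0,0.5],[0,0,0.4],[0,0,0.24],[0,0,0.24],[0,0,0.24],[0,0,0]], "turn": [[0,0,0],[0,0,0],[0,0,0],[0,0,0],[0,0,0],[0,0,0],[0,0,0]], "hand": [0,0,0,0,0,0,0]}}

```text
time: 10.18
ee_pos: [545.3, -206.6, 96.5]
eef_rot: [[0.911, 0.413, -0.001], [0.413, -0.911, 0.0], [-0.0, -0.001, -1.0]]
ft_force: [-0.2, 0.1, -1.0]
gripper_width: 11.8
finger_force: 30.0
```

Emit:
{"fn": "arm_command", "kwargs": {"linear": [[0,0,0.28],[0,0,0.28],[0,0,0.28],[0,0,0.28],[0,0,0.21],[0,0,0]], "turn": [[0,0,0],[0,0,0],[0,0,0],[0,0,0],[0,0,0],[0,0,0]], "hand": [0,0,0,0,0,0]}}

```text
time: 10.92
ee_pos: [545.5, -206.8, 63.5]
eef_rot: [[0.911, 0.413, -0.0], [0.413, -0.911, 0.0], [-0.0, -0.0, -1.0]]
ft_force: [0.2, 0.5, -0.8]
gripper_width: 12.0
finger_force: 30.0
```

Emit:
{"fn": "arm_command", "kwargs": {"linear": [[0,0,0.05],[0,0,0.03],[0,0,0]], "turn": [[0,0,0],[0,0,0],[0,0,0]], "hand": [0,0,0]}}

```text
time: 11.3
ee_pos: [545.8, -206.9, 63.4]
eef_rot: [[0.911, 0.413, 0.001], [0.413, -0.911, -0.0], [0.0, 0.0, -1.0]]
ft_force: [-4.9, 0.2, 17.5]
gripper_width: 11.8
finger_force: 30.0
```

Run:
```python
from pl import *
save([545.5,-206.7,61.65],rot(-1.145))
plan([((545.5,-206.7,108),-1.145,0),((452.1,3.3,150),.02,0),((452.1,3.3,71.5),.02,0,20)])
```

```text
12 L [[0,0,-0.93],[0,0,-0.92],[0.01,-0.77,-0.14],[0.08,-0.76,-0.14],[0.15,-0.75,-0.14],[0.22,-0.73,-0.14],[0.3,-0.71,-0.14],[0.36,-0.67,-0.14],[0.43,-0.64,-0.14],[0.48,-0.59,-0.14],[0.55,-0.54,-0.14],[0.59,-0.49,-0.14]] 
  T [[0,0,0],[0,0,0],[0,0,-0.93],[0,0,-0.92],[0,0,-0.93],[0,0,-0.93],[0,0,-0.93],[0,0,-0.92],[0,0,-0.93],[0,0,-0.93],[0,0,-0.92],[0,0,-0.93]]
6 L [[0.63,-0.43,-0.14],[0.68,-0.37,-0.14],[0,0,0.78],[0,0,0.79],[0,0,0.78],[0,0,0.79]] 
  T [[0,0,-0.93],[0,0,-0.92],[0,0,0],[0,0,0],[0,0,0],[0,0,0]]
end [452.    3.4  71.4]
```

Emit:
{"fn": "arm_command", "kwargs": {"linear": [[0,0,0],[0,0,0]], "turn": [[0,0,0],[0,0,0]], "hand": [40,40]}}

```text
time: 11.55
ee_pos: [545.6, -206.8, 61.6]
eef_rot: [[0.911, 0.413, 0.0], [0.413, -0.911, -0.0], [0.0, 0.0, -1.0]]
ft_force: [0.8, -0.0, -0.8]
gripper_width: 28.2
finger_force: 0.0
```

Emit:
{"fn": "arm_command", "kwargs": {"linear": [[0,0,-0.93],[0,0,-0.92],[0.01,-0.77,-0.14],[0.08,-0.76,-0.14],[0.15,-0.75,-0.14],[0.22,-0.73,-0.14],[0.3,-0.71,-0.14],[0.36,-0.67,-0.14],[0.43,-0.64,-0.14],[0.48,-0.59,-0.14],[0.55,-0.54,-0.14],[0.59,-0.49,-0.14]], "turn": [[0,0,0],[0,0,0],[0,0,-0.93],[0,0,-0.92],[0,0,-0.93],[0,0,-0.93],[0,0,-0.93],[0,0,-0.92],[0,0,-0.93],[0,0,-0.93],[0,0,-0.92],[0,0,-0.93]], "hand": [60,60,60,60,60,60,60,60,60,60,60,60]}}

```text
time: 13.05
ee_pos: [467.4, -31.1, 142.8]
eef_rot: [[0.17, 0.985, -0.0], [0.985, -0.17, 0.0], [0.0, -0.0, -1.0]]
ft_force: [1.2, 0.1, -0.8]
gripper_width: 60.0
finger_force: 0.0
```

Emit:
{"fn": "arm_command", "kwargs": {"linear": [[0.63,-0.43,-0.14],[0.68,-0.37,-0.14],[0,0,0.78],[0,0,0.79],[0,0,0.78],[0,0,0.79],[0,0,0]], "turn": [[0,0,-0.93],[0,0,-0.92],[0,0,0],[0,0,0],[0,0,0],[0,0,0],[0,0,0]], "hand": [60,60,60,60,60,60,60]}}

```text
time: 13.92
ee_pos: [450.9, 3.4, 70.3]
eef_rot: [[-0.02, 1.0, -0.003], [1.0, 0.02, 0.0], [0.0, -0.003, -1.0]]
ft_force: [0.4, -0.3, -0.5]
gripper_width: 60.3
finger_force: 0.0
```

Run:
```python
from pl import *
from h import *
import cv2
check()
t=eyes.grab_frame('top');s=eyes.grab_frame('side');cv2.imwrite('pics/top2.png',t);cv2.imwrite('pics/side2.png',s)
C=np.zeros((500,800,3),np.uint8)
def put(im,c0,r0,w,h,X,Y,f):
    C[Y:Y+f*h,X:X+f*w]=cv2.resize(im[r0:r0+h,c0:c0+w],None,fx=f,fy=f,interpolation=2)
put(t,345,140,80,80,0,0,5);put(s,300,140,78,100,405,0,5)
cv2.imwrite('pics/z3.png',np.clip(C*1.5,0,255).astype(np.uint8))
```

```text
t 13.93 meas [450.9   3.4  70.3] cmd [452.    3.4  71.4] rot [ 0.2  0.  -0. ] F [ 0.4 -0.3 -0.5] w 60.3 0.0
```

View pics/z3.png

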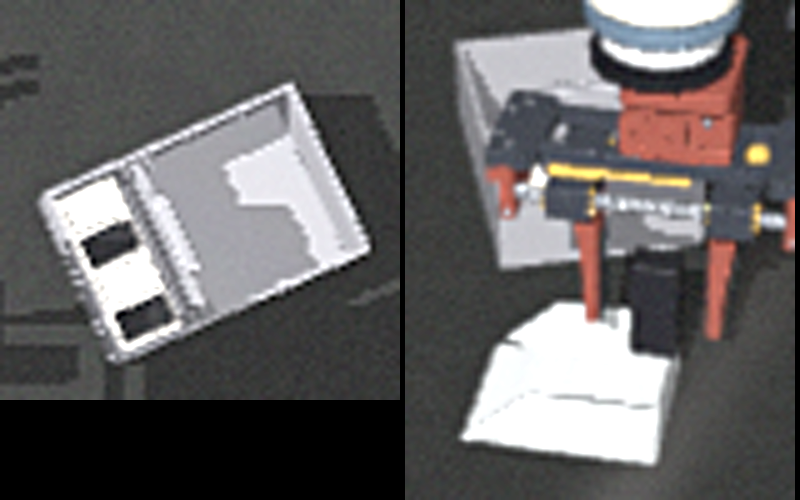

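Emit:
{"fn": "arm_command", "kwargs": {"linear": [[0,0,0],[0,0,0],[0,0,0],[0,0,0],[0,0,0]], "turn": [[0,0,0],[0,0,0],[0,0,0],[0,0,0],[0,0,0]], "hand": [0,0,0,0,0], "force": 10}}

```text
time: 14.65
ee_pos: [452.0, 3.3, 71.7]
eef_rot: [[-0.02, 1.0, 0.0], [1.0, 0.02, -0.0], [-0.0, 0.0, -1.0]]
ft_force: [-1.3, -0.8, 6.8]
gripper_width: 27.9
finger_force: 9.9
```

Emit:
{"fn": "arm_command", "kwargs": {"linear": [[0,0,0],[0,0,0]], "turn": [[0,0,0],[0,0,0]], "hand": [0,0], "force": 60}}

```text
time: 14.9
ee_pos: [452.1, 3.4, 71.7]
eef_rot: [[-0.02, 1.0, 0.0], [1.0, 0.02, 0.0], [0.0, 0.0, -1.0]]
ft_force: [-1.5, -0.5, 5.6]
gripper_width: 27.6
finger_force: 59.9
```

Run:
```python
from pl import *
check()
Rt=np.array([[np.cos(.164),np.sin(.164)],[-np.sin(.164),np.cos(.164)]])
def tray(x,y,z): return np.r_[Rt@[x,y]+[569.9,235.7],z]
print(tray(-50,0,100),tray(98,0,5))
plan([((557,4.2+1,70),.02,0),(tray(-50,0,85),-.164,.05),(tray(-50,0,8),-.164,.05,20)],ref=LIP)
```

```text
t 14.9 meas [452.1   3.4  71.7] cmd [452.    3.4  71.4] rot [-0.  0. -0.] F [-1.5 -0.5  5.6] w 27.6 59.9
[520.57089428 243.86329153 100.        ] [666.58504722 219.69994859   5.        ]
12 L [[0,0,-0.93],[-0.01,0,-0.93],[0,0,-0.94],[0.94,-0.1,-0.07],[0.94,-0.12,-0.08],[0.93,-0.13,-0.07],[0.93,-0.15,-0.07],[0.93,-0.16,-0.07],[0.93,-0.17,-0.06],[0.92,-0.19,-0.07],[0.92,-0.21,-0.07],[0.92,-0.21,-0.06]] 
  T [[0,0,0],[0,0,0],[0,0,0],[0.04,0,0.16],[0.05,0.01,0.16],[0.04,0,0.16],[0.04,0.01,0.16],[0.05,0,0.16],[0.04,0,0.16],[0.04,0.01,0.15],[0.05,0,0.16],[0.04,0.01,0.16]]
6 L [[0.91,-0.24,-0.06],[0.91,-0.24,-0.06],[0,0.04,0.77],[0,0.04,0.77],[0,0.03,0.76],[0,0.04,0.77]] 
  T [[0.04,0,0.16],[0.05,0,0.16],[0,0,0],[0,0,0],[0,0,0],[0,0,0]]
end [420.6 260.4  84.5]
```

Emit:
{"fn": "arm_command", "kwargs": {"linear": [[0,0,-0.93],[-0.01,0,-0.93],[0,0,-0.94],[0.94,-0.1,-0.07],[0.94,-0.12,-0.08],[0.93,-0.13,-0.07],[0.93,-0.15,-0.07],[0.93,-0.16,-0.07],[0.93,-0.17,-0.06],[0.92,-0.19,-0.07],[0.92,-0.21,-0.07],[0.92,-0.21,-0.06]], "turn": [[0,0,0],[0,0,0],[0,0,0],[0.04,0,0.16],[0.05,0.01,0.16],[0.04,0,0.16],[0.04,0.01,0.16],[0.05,0,0.16],[0.04,0,0.16],[0.04,0.01,0.15],[0.05,0,0.16],[0.04,0.01,0.16]], "hand": [0,0,0,0,0,0,0,0,0,0,0,0]}}

```text
time: 16.4
ee_pos: [425.6, 214.3, 157.5]
eef_rot: [[0.13, 0.991, -0.041], [0.991, -0.13, 0.006], [0.001, -0.042, -0.999]]
ft_force: [-0.1, 0.3, -3.1]
gripper_width: 27.6
finger_force: 59.9
```

Emit:
{"fn": "arm_command", "kwargs": {"linear": [[0.91,-0.24,-0.06],[0.91,-0.24,-0.06],[0,0.04,0.77],[0,0.04,0.77],[0,0,0],[0,0,0]], "turn": [[0.04,0,0.16],[0.05,0,0.16],[0,0,0],[0,0,0],[0,0,0],[0,0,0]], "hand": [0,0,0,0,0,0]}}

```text
time: 17.15
ee_pos: [420.8, 260.4, 123.1]
eef_rot: [[0.163, 0.985, -0.05], [0.987, -0.163, 0.008], [-0.0, -0.05, -0.999]]
ft_force: [0.2, 1.7, -3.1]
gripper_width: 27.8
finger_force: 59.9
```

Run:
```python
from pl import *
from h import *
import cv2
check()
t=eyes.grab_frame('top');s=eyes.grab_frame('side');cv2.imwrite('pics/top3.png',t);cv2.imwrite('pics/side3.png',s)
C=np.zeros((520,800,3),np.uint8)
def put(im,c0,r0,w,h,X,Y,f):
    C[Y:Y+f*h,X:X+f*w]=cv2.resize(im[r0:r0+h,c0:c0+w],None,fx=f,fy=f,interpolation=2)
put(t,220,140,80,90,0,0,4);put(s,220,190,120,130,320,0,4)
cv2.imwrite('pics/z4.png',np.clip(C*1.3,0,255).astype(np.uint8))
```

```text
t 17.15 meas [420.8 260.4 123.1] cmd [420.6 260.4  84.5] rot [-0.  0. -0.] F [ 0.2  1.7 -3.1] w 27.8 59.9
```

View pics/z4.png

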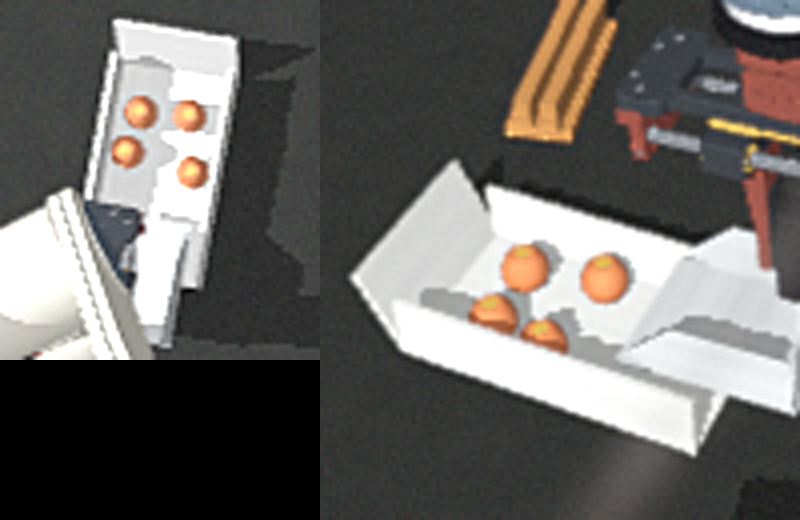

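Run:
```python
from h import *
from pl import rot,LIP
t=(569.9,235.7,-.164)
f=lambda c,P,o,X:np.round((proj(c,P)-o+.5)*4-.5+X,1).tolist()
print('tray side',f('side',place(t,[[-102,57,46],[126,57,58],[-102,53,46],[100,53,46],[-102,57,0]]),[220,190],[320,0]))
R=rot(-.164,.05);p=np.array([420.6,260.4,123.2])
L=lambda x,y,z:p+R@np.array([y,x+45,71.3-z])
print('lip',f('side',np.array([L(60,45,0),L(60,-45,0),L(-54,45,0),L(20,45,40),L(20,-45,40)]),[220,190],[320,0]))
print('lip top',f('top',np.array([L(60,45,0),L(60,-45,0),L(-54,-45,40)]),[220,140],[0,0]))
print(place(t,[[0,53,46]]), f('top',place(t,[[-102,-57,46],[-102,-53,46],[0,-53,46]]),[220,140],[0,0]))
```

```text
tray side [[689.7, 405.1], [354.7, 277.7], [692.7, 399.9], [396.9, 298.7], [693.0, 455.5]]
lip [[618.5, 361.7], [684.6, 259.4], [798.3, 416.1], [673.1, 332.5], [738.0, 228.0]]
lip top [[95.7, 210.8], [191.6, 226.7], [162.0, 346.0]]
[[578.55308903 287.98885207  46.        ]] [[194.5, 284.5], [190.2, 283.8], [209.8, 175.1]]
```

Emit:
{"fn": "arm_command", "kwargs": {"linear": [[0,0.03,0.76],[0,0.04,0.77],[0,0,0.16],[0,0,0]], "turn": [[0,0,0],[0,0,0],[0,0,0],[0,0,0]], "hand": [0,0,0,0]}}

```text
time: 17.75
ee_pos: [420.7, 260.6, 81.3]
eef_rot: [[0.163, 0.985, -0.049], [0.987, -0.163, 0.008], [0.0, -0.05, -0.999]]
ft_force: [-0.6, 0.4, -2.2]
gripper_width: 27.8
finger_force: 59.9
```

Run:
```python
from pl import *
p,R=load();save(p+R@[0,0,4],R);check()
Rt=np.array([[np.cos(.164),np.sin(.164)],[-np.sin(.164),np.cos(.164)]])
def tray(x,y,z): return np.r_[Rt@[x,y]+[569.9,235.7],z]
print(load()[0]+load()[1]@LIP)
plan([(tray(45,0,3.8),-.164,.05,12),(tray(85,0,3.8),-.164,.05,8)],ref=LIP)
```

```text
t 17.75 meas [420.7 260.6  81.3] cmd [420.4 260.5  80.5] rot [-0.  0. -0.] F [-0.6  0.4 -2.2] w 27.8 59.9
[520.30459073 243.9285749    4.02256994]
12 L [[0,0.48,-0.02],[0,0.47,-0.03],[0,0.48,-0.02],[0,0.47,-0.02],[0,0.48,-0.02],[0,0.47,-0.03],[0,0.48,-0.02],[0,0.48,-0.02],[0,0.32,-0.02],[0,0.32,-0.01],[0,0.32,-0.02],[0,0.31,-0.02]] 
  T [[0,0,0],[0,0,0],[0,0,0],[0,0,0],[0,0,0],[0,0,0],[0,0,0],[0,0,0],[0,0,0],[0,0,0],[0,0,0],[0,0,0]]
1 L [[0,0.32,-0.01]] 
  T [[0,0,0]]
end [553.7 238.4  80.2]
```

Emit:
{"fn": "arm_command", "kwargs": {"linear": [[0,0.48,0.02],[0,0.47,-0.03],[0,0.48,-0.02],[0,0.47,-0.02],[0,0.48,-0.02],[0,0.47,-0.03],[0,0.48,-0.02],[0,0.48,-0.02],[0,0.32,-0.02],[0,0.32,-0.01],[0,0.32,-0.02],[0,0.31,-0.02]], "turn": [[0,0,0],[0,0,0],[0,0,0],[0,0,0],[0,0,0],[0,0,0],[0,0,0],[0,0,0],[0,0,0],[0,0,0],[0,0,0],[0,0,0]], "hand": [0,0,0,0,0,0,0,0,0,0,0,0]}}

```text
time: 19.25
ee_pos: [544.6, 240.0, 80.9]
eef_rot: [[0.163, 0.985, -0.053], [0.987, -0.163, 0.008], [-0.001, -0.053, -0.999]]
ft_force: [-11.4, 1.9, 14.7]
gripper_width: 28.1
finger_force: 59.9
```

Run:
```python
from pl import *
from h import *
import cv2
p,R=load();save(p+R@[0,-8,1.2],R);check()
t=eyes.grab_frame('top');s=eyes.grab_frame('side');cv2.imwrite('pics/top4.png',t);cv2.imwrite('pics/side4.png',s)
C=np.zeros((520,800,3),np.uint8)
def put(im,c0,r0,w,h,X,Y,f):
    C[Y:Y+f*h,X:X+f*w]=cv2.resize(im[r0:r0+h,c0:c0+w],None,fx=f,fy=f,interpolation=2)
put(t,220,140,80,90,0,0,4);put(s,220,190,120,130,320,0,4)
cv2.imwrite('pics/z5.png',np.clip(C*1.3,0,255).astype(np.uint8))
```

```text
t 19.25 meas [544.6 240.   80.9] cmd [545.8 239.7  79.4] rot [ 0.2 -0.   0. ] F [-11.4   1.9  14.7] w 28.1 59.9
```

View pics/z5.png

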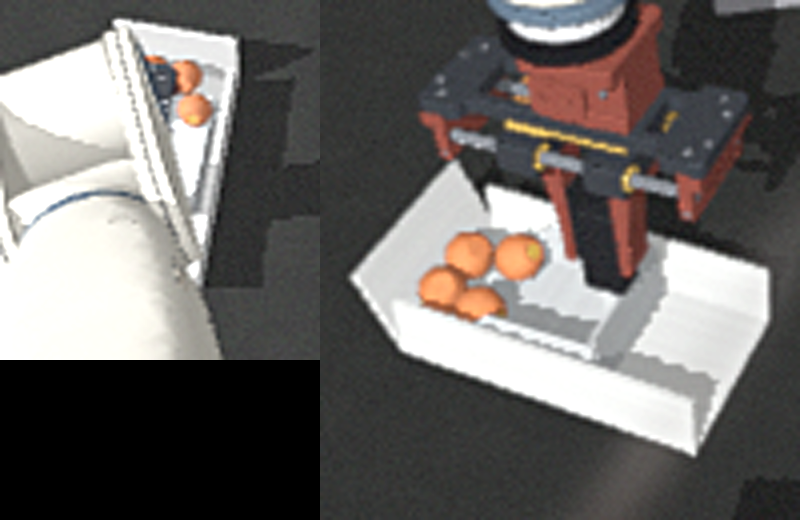

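Run:
```python
from pl import *
Rt=np.array([[np.cos(.164),np.sin(.164)],[-np.sin(.164),np.cos(.164)]])
def tray(x,y,z): return np.r_[Rt@[x,y]+[569.9,235.7],z]
print(Rt.T@((load()[0]+load()[1]@LIP)[:2]-[569.9,235.7]),(load()[0]+load()[1]@LIP)[2])
plan([(tray(96.5,0,3.5),-.164,.05,8)],ref=LIP)
p,R=load()
plan([(tray(101,0,11),-.164,-.01,8),(tray(112,0,36),-.164,-.25,14),(tray(119,0,55),-.164,-.42,14),(tray(105,0,115),-.164,-.48,20)],ref=LIP)
```

```text
[7.68323440e+01 4.66083271e-02] 2.917123040215259
3 L [[0,0.26,-0.02],[0,0.26,-0.02],[0,0.26,-0.02]] 
  T [[0,0,0],[0,0,0],[0,0,0]]
end [565.1 236.6  79.9]
9 L [[0,0,-0.05],[0,-0.06,0.01],[0,-0.04,0.03],[0,-0.01,0.04],[0,0,0.03],[0,0.03,0.05],[0,0.1,-0.72],[0,0.12,-0.72],[0,0.13,-0.71]] 
  T [[-0.58,0,0],[-0.76,0,0],[-0.77,0,0],[-0.76,0,0],[-0.81,0,0],[-0.81,0,0],[-0.19,0,0],[-0.19,0,0],[-0.19,0,0]]
end [549.2 239.2 129.8]
```

Emit:
{"fn": "arm_command", "kwargs": {"linear": [[0,0.26,-0.02],[0,0.26,-0.02],[0,0.26,-0.02],[0,0,0]], "turn": [[0,0,0],[0,0,0],[0,0,0],[0,0,0]], "hand": [0,0,0,0]}}

```text
time: 19.85
ee_pos: [565.3, 236.5, 80.8]
eef_rot: [[0.163, 0.985, -0.05], [0.987, -0.163, 0.008], [-0.0, -0.051, -0.999]]
ft_force: [-6.2, 1.0, 6.4]
gripper_width: 27.8
finger_force: 59.9
```

Emit:
{"fn": "arm_command", "kwargs": {"linear": [[0,0,-0.05],[0,-0.06,0.01],[0,-0.04,0.03],[0,-0.01,0.04],[0,0,0.03],[0,0.03,0.05],[0,0,0],[0,0,0]], "turn": [[-0.58,0,0],[-0.76,0,0],[-0.77,0,0],[-0.76,0,0],[-0.81,0,0],[-0.81,0,0],[0,0,0],[0,0,0]], "hand": [0,0,0,0,0,0,0,0]}}

```text
time: 20.85
ee_pos: [564.6, 236.8, 77.5]
eef_rot: [[0.163, 0.901, 0.401], [0.987, -0.149, -0.067], [-0.0, 0.406, -0.914]]
ft_force: [-0.3, -0.1, -3.0]
gripper_width: 27.6
finger_force: 59.9
```

Run:
```python
from h import *
import cv2
t=eyes.grab_frame('top');s=eyes.grab_frame('side');cv2.imwrite('pics/top5.png',t);cv2.imwrite('pics/side5.png',s)
C=np.zeros((520,800,3),np.uint8)
def put(im,c0,r0,w,h,X,Y,f):
    C[Y:Y+f*h,X:X+f*w]=cv2.resize(im[r0:r0+h,c0:c0+w],None,fx=f,fy=f,interpolation=2)
put(t,220,140,80,90,0,0,4);put(s,220,190,120,130,320,0,4)
cv2.imwrite('pics/z6.png',np.clip(C*1.3,0,255).astype(np.uint8))
```

```text
(no output)
```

View pics/z6.png

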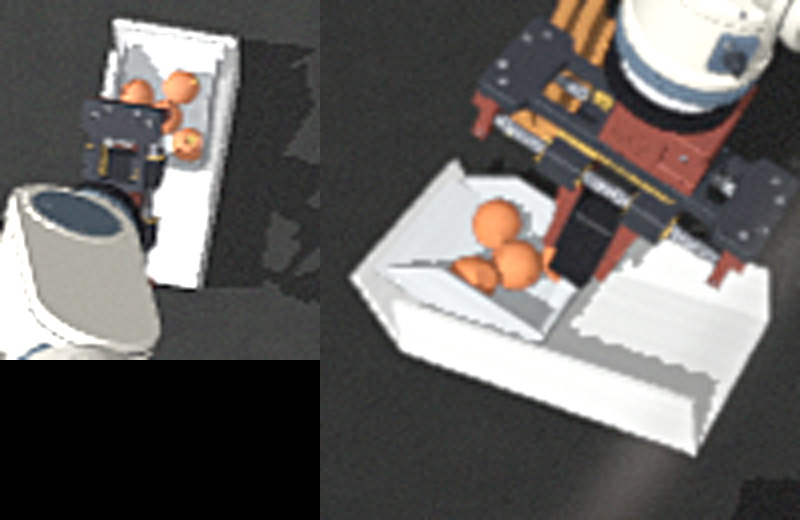

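Run:
```python
from pl import *
from h import *
Rt=np.array([[np.cos(.164),np.sin(.164)],[-np.sin(.164),np.cos(.164)]])
def tray(x,y,z): return np.r_[Rt@[x,y]+[569.9,235.7],z]
save([564.7,236.7,77.8],rot(-.164,-.42))
p,R=load();print((p+R@LIP),tray(119,0,55))
b=lambda x,y,z:place((556.9,-234.4,-1.145),[[x,y,z]])[0]
plan([(tray(112,0,75),-.164,-.44,12),(tray(100,0,165),-.164,-.48,20),((640,150,165),-.1,-.48,16),(b(36,0,150),.4258,-.48,21)],ref=LIP)
```

```text
[687.97112565 216.30031666  55.51160613] [687.30327162 216.27136615  55.        ]
12 L [[0,-0.01,-0.38],[-0.01,0,-0.37],[0,0.2,-0.66],[0,0.2,-0.66],[0,0.21,-0.65],[0,0.21,-0.66],[0,0.22,-0.65],[-0.54,-0.1,-0.05],[-0.54,-0.1,-0.06],[-0.54,-0.11,-0.05],[-0.53,-0.12,-0.06],[-0.54,-0.12,-0.06]] 
  T [[-0.1,0,0],[-0.09,0,0],[-0.08,0,0],[-0.07,0,0],[-0.08,0,0],[-0.08,0,0],[-0.07,0,0],[0,0.05,-0.09],[0,0.04,-0.09],[0,0.05,-0.09],[0,0.05,-0.09],[0,0.05,-0.09]]
12 L [[-0.53,-0.12,-0.06],[-0.81,-0.05,0],[-0.82,-0.06,0],[-0.81,-0.08,-0.01],[-0.81,-0.09,-0.02],[-0.8,-0.1,-0.03],[-0.81,-0.12,-0.03],[-0.8,-0.13,-0.04],[-0.8,-0.14,-0.05],[-0.8,-0.16,-0.05],[-0.79,-0.17,-0.06],[-0.78,-0.18,-0.07]] 
  T [[0,0.04,-0.09],[0,0.1,-0.19],[0,0.09,-0.18],[0,0.1,-0.19],[0,0.1,-0.18],[0,0.09,-0.19],[0,0.1,-0.18],[0,0.1,-0.19],[0,0.09,-0.19],[0,0.1,-0.18],[0,0.1,-0.19],[0,0.09,-0.18]]
12 L [[-0.79,-0.2,-0.07],[-0.78,-0.21,-0.09],[-0.77,-0.22,-0.08],[-0.77,-0.24,-0.1],[-0.76,-0.25,-0.1],[-0.75,-0.26,-0.11],[-0.75,-0.27,-0.11],[-0.75,-0.29,-0.12],[-0.73,-0.3,-0.13],[-0.73,-0.31,-0.13],[-0.72,-0.32,-0.14],[-0.72,-0.33,-0.15]] 
  T [[0,0.1,-0.19],[0,0.1,-0.18],[0,0.09,-0.19],[0,0.1,-0.19],[0,0.1,-0.18],[0,0.09,-0.19],[0,0.1,-0.18],[0,0.1,-0.19],[0,0.09,-0.18],[0,0.1,-0.19],[0,0.1,-0.19],[0,0.09,-0.18]]
1 L [[-0.7,-0.35,-0.15]] 
  T [[0,0.1,-0.19]]
end [ 456.9 -319.2  164.8]
```

Emit:
{"fn": "arm_command", "kwargs": {"linear": [[0,-0.01,-0.38],[-0.01,0,-0.37],[0,0.2,-0.66],[0,0.2,-0.66],[0,0.21,-0.65],[0,0.21,-0.66],[0,0.22,-0.65],[-0.54,-0.1,-0.05],[-0.54,-0.1,-0.06],[-0.54,-0.11,-0.05],[-0.53,-0.12,-0.06],[-0.54,-0.12,-0.06]], "turn": [[-0.1,0,0],[-0.09,0,0],[-0.08,0,0],[-0.07,0,0],[-0.08,0,0],[-0.08,0,0],[-0.07,0,0],[0,0.05,-0.09],[0,0.04,-0.09],[0,0.05,-0.09],[0,0.05,-0.09],[0,0.05,-0.09]], "hand": [0,0,0,0,0,0,0,0,0,0,0,0]}}

```text
time: 22.45
ee_pos: [518.1, 174.3, 179.0]
eef_rot: [[0.11, 0.882, 0.458], [0.994, -0.097, -0.051], [-0.0, 0.461, -0.887]]
ft_force: [-0.4, -0.5, -2.2]
gripper_width: 27.8
finger_force: 59.9
```

Run:
```python
from h import *
import cv2
t=eyes.grab_frame('top');s=eyes.grab_frame('side')
C=np.zeros((560,800,3),np.uint8)
def put(im,c0,r0,w,h,X,Y,f):
    C[Y:Y+f*h,X:X+f*w]=cv2.resize(im[r0:r0+h,c0:c0+w],None,fx=f,fy=f,interpolation=2)
put(t,220,130,90,100,0,0,4);put(s,220,160,108,140,362,0,4)
cv2.imwrite('pics/z7.png',np.clip(C*1.3,0,255).astype(np.uint8));print(readout.observe()['ft_force'])
```

```text
[ 0.56205171  0.78021074 -3.65617481]
```

View pics/z7.png

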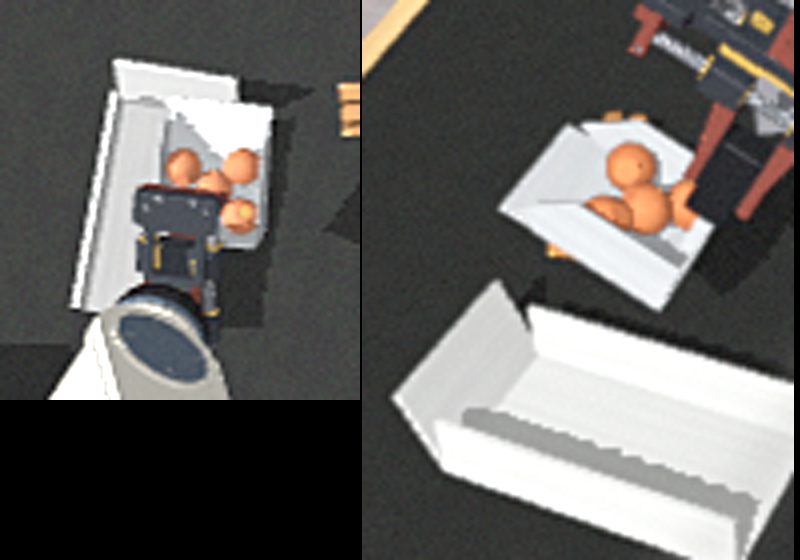

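All four insulators are in the raised scoop (top crop about (185,165), (240,165), (212,185), (238,215)) and the tray is empty. Carrying on to the box.

Emit:
{"fn": "arm_command", "kwargs": {"linear": [[-0.53,-0.12,-0.06],[-0.81,-0.05,0],[-0.82,-0.06,0],[-0.81,-0.08,-0.01],[-0.81,-0.09,-0.02],[-0.8,-0.1,-0.03],[-0.81,-0.12,-0.03],[-0.8,-0.13,-0.04],[-0.8,-0.14,-0.05],[-0.8,-0.16,-0.05],[-0.79,-0.17,-0.06],[-0.78,-0.18,-0.07]], "turn": [[0,0.04,-0.09],[0,0.1,-0.19],[0,0.09,-0.18],[0,0.1,-0.19],[0,0.1,-0.18],[0,0.09,-0.19],[0,0.1,-0.18],[0,0.1,-0.19],[0,0.09,-0.19],[0,0.1,-0.18],[0,0.1,-0.19],[0,0.09,-0.18]], "hand": [0,0,0,0,0,0,0,0,0,0,0,0]}}

```text
time: 24.05
ee_pos: [483.6, -59.5, 172.8]
eef_rot: [[-0.142, 0.878, 0.457], [0.99, 0.126, 0.064], [-0.001, 0.462, -0.887]]
ft_force: [-0.7, -1.1, -3.0]
gripper_width: 27.7
finger_force: 59.9
```

Emit:
{"fn": "arm_command", "kwargs": {"linear": [[-0.79,-0.2,-0.07],[-0.78,-0.21,-0.09],[-0.77,-0.22,-0.08],[-0.77,-0.24,-0.1],[-0.76,-0.25,-0.1],[-0.75,-0.26,-0.11],[-0.75,-0.27,-0.11],[-0.75,-0.29,-0.12],[-0.73,-0.3,-0.13],[-0.73,-0.31,-0.13],[-0.72,-0.32,-0.14],[-0.72,-0.33,-0.15]], "turn": [[0,0.1,-0.19],[0,0.1,-0.18],[0,0.09,-0.19],[0,0.1,-0.19],[0,0.1,-0.18],[0,0.09,-0.19],[0,0.1,-0.18],[0,0.1,-0.19],[0,0.09,-0.18],[0,0.1,-0.19],[0,0.1,-0.19],[0,0.09,-0.18]], "hand": [0,0,0,0,0,0,0,0,0,0,0,0]}}

```text
time: 25.55
ee_pos: [458.3, -300.7, 165.2]
eef_rot: [[-0.394, 0.815, 0.424], [0.919, 0.351, 0.181], [-0.001, 0.461, -0.887]]
ft_force: [1.0, -0.1, -3.6]
gripper_width: 28.0
finger_force: 59.9
```

Emit:
{"fn": "arm_command", "kwargs": {"linear": [[-0.7,-0.35,-0.15],[0,0,0],[0,0,0]], "turn": [[0,0.1,-0.19],[0,0,0],[0,0,0]], "hand": [0,0,0]}}

```text
time: 25.92
ee_pos: [456.1, -318.9, 164.3]
eef_rot: [[-0.414, 0.808, 0.419], [0.91, 0.367, 0.191], [0.001, 0.461, -0.887]]
ft_force: [-0.6, -0.5, -3.7]
gripper_width: 27.8
finger_force: 59.9
```

Run:
```python
from pl import *
from h import *
check()
b=lambda x,y,z:place((556.9,-234.4,-1.145),[[x,y,z]])[0]
print('lip now',load()[0]+load()[1]@LIP,b(36,0,150))
R=load()[1];m=readout.observe();print('meas lip',m['ee_pos']+m['eef_rot']@LIP)
plan([(b(36,0,85),.4258,0,20),(b(36,-8,45),.4258,.3,20),(b(36,-8,42),.4258,.95,30)],ref=LIP)
p,R=load()
for l in ([-57,45],[-57,-45],[57,0]): pass
```

```text
t 25.93 meas [ 456.1 -318.9  164.3] cmd [ 456.9 -319.2  164.8] rot [0.  0.1 0. ] F [-0.6 -0.5 -3.7] w 27.8 59.9
lip now [ 571.70739784 -267.11647015  149.95696156] [ 571.76966088 -267.18556367  150.        ]
meas lip [ 570.84089201 -266.75360061  149.39538978]
12 L [[0,0.05,0.07],[0,0.1,0.09],[0,0.15,0.11],[0,0.19,0.12],[0,0.24,0.13],[0,0.2,0.13],[0,0.25,0.14],[0,0.31,0.13],[0,0.29,-0.36],[0,0.29,-0.36],[0,0.29,-0.36],[0,0.29,-0.36]] 
  T [[0.92,0,0],[0.91,0,0],[0.92,0,0],[0.91,0,0],[0.92,0,0],[0.96,0,0],[0.95,0,0],[0.96,0,0],[0.89,0,0],[0.88,0,0],[0.89,0,0],[0.88,0,0]]
3 L [[0,0.29,-0.37],[0,0.3,-0.36],[0,0.3,-0.37]] 
  T [[0.89,0,0],[0.89,0,0],[0.88,0,0]]
end [ 561.7 -271.6  168.8]
```

Run:
```python
from pl import *
from h import *
save([456.9,-319.2,164.8],rot(.4258,-.48))
b=lambda x,y,z:place((556.9,-234.4,-1.145),[[x,y,z]])[0]
plan([(b(36,0,90),.4258,0,20),(b(36,-6,58),.4258,.3,20),(b(36,-10,42),.4258,.95,30)],ref=LIP)
```

```text
12 L [[0,0.07,0.04],[0,0.11,0.05],[0,0.16,0.07],[0,0.2,0.09],[0,0.25,0.08],[0,0.23,0.02],[0,0.26,0.03],[0,0.32,0.03],[0,0.29,-0.28],[0,0.29,-0.29],[0,0.31,-0.28],[0,0.31,-0.29]] 
  T [[0.92,0,0],[0.91,0,0],[0.92,0,0],[0.92,0,0],[0.91,0,0],[0.96,0,0],[0.95,0,0],[0.96,0,0],[0.89,0,0],[0.88,0,0],[0.89,0,0],[0.89,0,0]]
3 L [[0,0.32,-0.29],[0,0.33,-0.29],[0,0.34,-0.3]] 
  T [[0.88,0,0],[0.89,0,0],[0.89,0,0]]
end [ 559.8 -272.5  168.8]
```

Emit:
{"fn": "arm_command", "kwargs": {"linear": [[0,0.07,0.04],[0,0.11,0.05],[0,0.16,0.07],[0,0.2,0.09],[0,0.25,0.08],[0,0.23,0.02],[0,0.26,0.03],[0,0.32,0.03],[0,0.29,-0.28],[0,0.29,-0.29],[0,0.31,-0.28],[0,0.31,-0.29]], "turn": [[0.92,0,0],[0.91,0,0],[0.92,0,0],[0.92,0,0],[0.91,0,0],[0.96,0,0],[0.95,0,0],[0.96,0,0],[0.89,0,0],[0.88,0,0],[0.89,0,0],[0.89,0,0]], "hand": [0,0,0,0,0,0,0,0,0,0,0,0]}}

```text
time: 27.42
ee_pos: [529.8, -284.9, 170.1]
eef_rot: [[-0.414, 0.711, -0.568], [0.91, 0.323, -0.259], [-0.0, -0.625, -0.781]]
ft_force: [-0.0, -0.8, -2.2]
gripper_width: 28.0
finger_force: 59.9
```

Emit:
{"fn": "arm_command", "kwargs": {"linear": [[0,0.32,-0.29],[0,0.33,-0.29],[0,0.34,-0.3],[0,0,0],[0,0,0],[0,0,0],[0,0,0]], "turn": [[0.88,0,0],[0.89,0,0],[0.89,0,0],[0,0,0],[0,0,0],[0,0,0],[0,0,0]], "hand": [0,0,0,0,0,0,0]}}

```text
time: 28.3
ee_pos: [559.0, -272.9, 169.4]
eef_rot: [[-0.413, 0.53, -0.74], [0.911, 0.24, -0.336], [-0.001, -0.813, -0.582]]
ft_force: [-0.0, -0.2, -2.4]
gripper_width: 27.9
finger_force: 59.9
```

Run:
```python
from pl import *
from h import *
import cv2
check()
t=eyes.grab_frame('top');s=eyes.grab_frame('side')
C=np.zeros((520,800,3),np.uint8)
def put(im,c0,r0,w,h,X,Y,f):
    C[Y:Y+f*h,X:X+f*w]=cv2.resize(im[r0:r0+h,c0:c0+w],None,fx=f,fy=f,interpolation=2)
put(t,345,130,90,100,0,0,4);put(s,285,100,108,130,362,0,4)
cv2.imwrite('pics/z8.png',np.clip(C*1.3,0,255).astype(np.uint8))
```

```text
t 28.3 meas [ 559.  -272.9  169.4] cmd [ 559.8 -272.5  168.8] rot [-0. -0.  0.] F [-0.  -0.2 -2.4] w 27.9 59.9
```

View pics/z8.png

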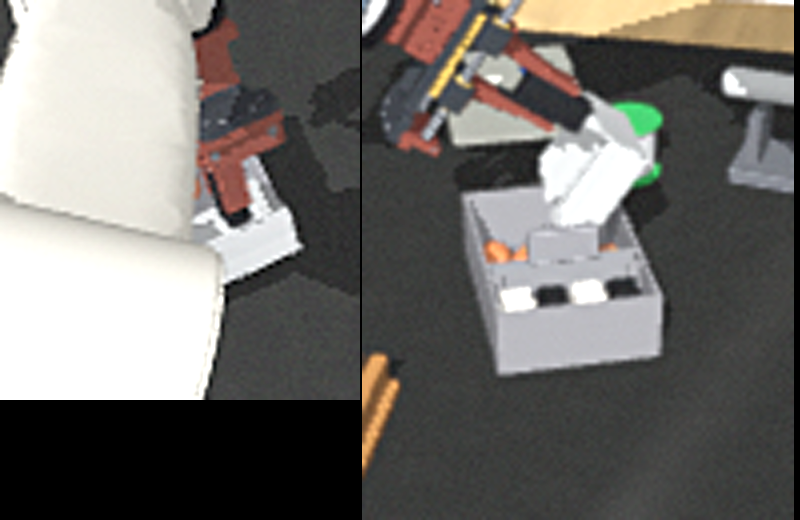

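Run:
```python
from pl import *
from h import *
b=lambda x,y,z:place((556.9,-234.4,-1.145),[[x,y,z]])[0]
plan([(b(36,-10,110),.4258,.75,18),(b(36,-60,130),.4258,0,26),((557,5.5,80),.02,0),((557,5.5,1.5),.02,0,18)],ref=LIP)
```

```text
12 L [[0,-0.69,-0.18],[0,-0.67,-0.21],[0,-0.65,-0.24],[0,-0.63,-0.26],[0,-0.5,0.5],[0,-0.51,0.48],[0,-0.51,0.46],[0,-0.52,0.43],[0,-0.51,0.4],[0,-0.52,0.38],[0,-0.51,0.36],[0,-0.51,0.32]] 
  T [[-0.48,0,0],[-0.48,0,0],[-0.48,0,0],[-0.47,0,0],[-0.9,0,0],[-0.89,0,0],[-0.9,0,0],[-0.89,0,0],[-0.9,0,0],[-0.89,0,0],[-0.9,0,0],[-0.9,0,0]]
12 L [[0.79,0.43,0.13],[0.81,0.4,0.14],[0.81,0.39,0.13],[0.82,0.37,0.14],[0.84,0.35,0.13],[0.84,0.33,0.13],[0.85,0.31,0.14],[0.86,0.3,0.13],[0.87,0.27,0.13],[0.87,0.25,0.14],[0.88,0.23,0.13],[0.89,0.2,0.14]] 
  T [[0,0,0.26],[0,0,0.26],[0,0,0.26],[0,0,0.25],[0,0,0.26],[0,0,0.26],[0,0,0.26],[0,0,0.26],[0,0,0.26],[0,0,0.25],[0,0,0.26],[0,0,0.26]]
8 L [[0.89,0.19,0.13],[0.9,0.17,0.13],[0.9,0.14,0.14],[0,0,0.63],[0,0,0.63],[0,0,0.62],[0,0,0.63],[0,0,0.63]] 
  T [[0,0,0.26],[0,0,0.26],[0,0,0.26],[0,0,0],[0,0,0],[0,0,0],[0,0,0],[0,0,0]]
end [452.    3.4  72.7]
```

Emit:
{"fn": "arm_command", "kwargs": {"linear": [[0,-0.69,-0.18],[0,-0.67,-0.21],[0,-0.65,-0.24],[0,-0.63,-0.26],[0,-0.5,0.5],[0,-0.51,0.48],[0,-0.51,0.46],[0,-0.52,0.43],[0,-0.51,0.4],[0,-0.52,0.38],[0,-0.51,0.36],[0,-0.51,0.32]], "turn": [[-0.48,0,0],[-0.48,0,0],[-0.48,0,0],[-0.47,0,0],[-0.9,0,0],[-0.89,0,0],[-0.9,0,0],[-0.89,0,0],[-0.9,0,0],[-0.89,0,0],[-0.9,0,0],[-0.9,0,0]], "hand": [0,0,0,0,0,0,0,0,0,0,0,0]}}

```text
time: 29.9
ee_pos: [420.0, -335.5, 201.7]
eef_rot: [[-0.414, 0.91, 0.003], [0.91, 0.414, -0.0], [-0.001, 0.002, -1.0]]
ft_force: [-0.2, -0.1, -2.1]
gripper_width: 28.2
finger_force: 59.9
```

Emit:
{"fn": "arm_command", "kwargs": {"linear": [[0.79,0.43,0.13],[0.81,0.4,0.14],[0.81,0.39,0.13],[0.82,0.37,0.14],[0.84,0.35,0.13],[0.84,0.33,0.13],[0.85,0.31,0.14],[0.86,0.3,0.13],[0.87,0.27,0.13],[0.87,0.25,0.14],[0.88,0.23,0.13],[0.89,0.2,0.14]], "turn": [[0,0,0.26],[0,0,0.26],[0,0,0.26],[0,0,0.25],[0,0,0.26],[0,0,0.26],[0,0,0.26],[0,0,0.26],[0,0,0.26],[0,0,0.25],[0,0,0.26],[0,0,0.26]], "hand": [0,0,0,0,0,0,0,0,0,0,0,0]}}

```text
time: 31.4
ee_pos: [443.3, -64.1, 161.1]
eef_rot: [[-0.101, 0.995, -0.0], [0.995, 0.101, -0.001], [-0.001, -0.0, -1.0]]
ft_force: [-0.3, 0.0, -2.4]
gripper_width: 27.4
finger_force: 59.9
```

Emit:
{"fn": "arm_command", "kwargs": {"linear": [[0.89,0.19,0.13],[0.9,0.17,0.13],[0.9,0.14,0.14],[0,0,0.63],[0,0,0.63],[0,0,0],[0,0,0]], "turn": [[0,0,0.26],[0,0,0.26],[0,0,0.26],[0,0,0],[0,0,0],[0,0,0],[0,0,0]], "hand": [0,0,0,0,0,0,0]}}

```text
time: 32.28
ee_pos: [451.3, 3.2, 119.9]
eef_rot: [[-0.02, 1.0, 0.0], [1.0, 0.02, -0.001], [-0.001, 0.0, -1.0]]
ft_force: [-0.5, -0.1, -1.8]
gripper_width: 28.0
finger_force: 59.9
```

Run:
```python
from pl import *
from h import *
import cv2
check()
t=eyes.grab_frame('top');s=eyes.grab_frame('side')
C=np.zeros((520,800,3),np.uint8)
def put(im,c0,r0,w,h,X,Y,f):
    C[Y:Y+f*h,X:X+f*w]=cv2.resize(im[r0:r0+h,c0:c0+w],None,fx=f,fy=f,interpolation=2)
put(t,345,130,90,100,0,0,4);put(s,285,130,108,130,362,0,4)
cv2.imwrite('pics/z9.png',np.clip(C*1.3,0,255).astype(np.uint8))
```

```text
t 32.27 meas [451.3   3.2 119.9] cmd [452.    3.4  72.7] rot [ 0. -0. -0.] F [-0.5 -0.1 -1.8] w 28.0 59.9
```

View pics/z9.png

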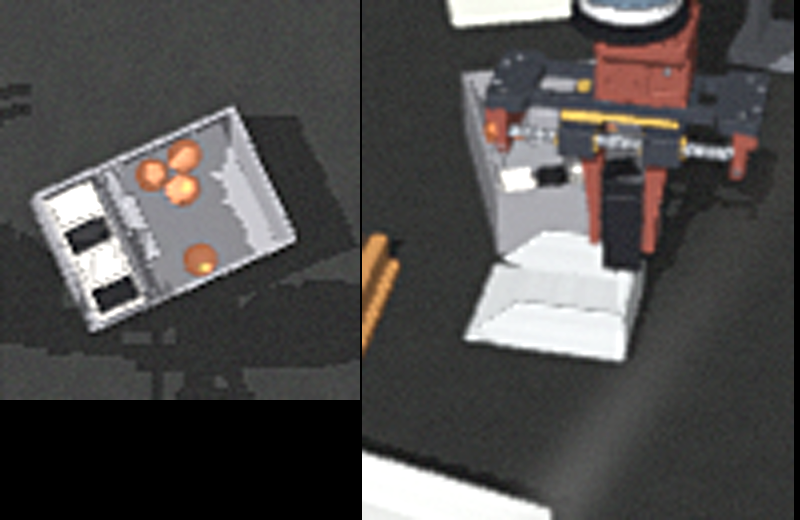

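All four insulators lie in the large compartment (top crop (185,155), (151,174), (181,188), (200,260)) and the divider is home. Next I set the scoop down.

Emit:
{"fn": "arm_command", "kwargs": {"linear": [[0,0,0.62],[0,0,0.63],[0,0,0.6],[0,0,0.03],[0,0,0.03],[0,0,0]], "turn": [[0,0,0],[0,0,0],[0,0,0],[0,0,0],[0,0,0],[0,0,0]], "hand": [0,0,0,0,0,0]}}

```text
time: 33.12
ee_pos: [451.2, 3.3, 71.8]
eef_rot: [[-0.02, 1.0, 0.0], [1.0, 0.02, -0.0], [-0.0, 0.0, -1.0]]
ft_force: [-0.5, -0.9, -1.8]
gripper_width: 28.0
finger_force: 60.0
```

Emit:
{"fn": "arm_command", "kwargs": {"linear": [[0,0,0.03],[0,0,0.02],[0,0,0]], "turn": [[0,0,0],[0,0,0],[0,0,0]], "hand": [0,0,0]}}

```text
time: 33.5
ee_pos: [451.3, 3.3, 71.6]
eef_rot: [[-0.02, 1.0, 0.0], [1.0, 0.02, -0.0], [-0.0, 0.0, -1.0]]
ft_force: [-4.5, 0.1, 16.4]
gripper_width: 27.9
finger_force: 60.0
```

Emit:
{"fn": "arm_command", "kwargs": {"linear": [[0,0,-0.03],[0,0,0],[0,0,0],[0,0,0],[0,0,0],[0,0,-0.5],[0,0,-0.9],[0,0,-0.9],[0,0,-0.9],[0,0,-0.9],[0,0,0]], "turn": [[0,0,0],[0,0,0],[0,0,0],[0,0,0],[0,0,0],[0,0,0],[0,0,0],[0,0,0],[0,0,0],[0,0,0],[0,0,0]], "hand": [0,60,60,60,60,60,60,60,60,60,60]}}

```text
time: 34.88
ee_pos: [452.4, 3.3, 175.5]
eef_rot: [[-0.02, 1.0, 0.004], [1.0, 0.02, -0.0], [-0.001, 0.004, -1.0]]
ft_force: [0.6, -0.4, 0.4]
gripper_width: 59.8
finger_force: 0.0
```

Run:
```python
from pl import *
from h import *
import cv2
check()
t=eyes.grab_frame('top');s=eyes.grab_frame('side')
C=np.zeros((600,800,3),np.uint8)
def put(im,c0,r0,w,h,X,Y,f):
    C[Y:Y+f*h,X:X+f*w]=cv2.resize(im[r0:r0+h,c0:c0+w],None,fx=f,fy=f,interpolation=2)
put(t,225,130,200,110,0,0,3)
put(s,220,140,160,100,0,335,2);put(cv2.imread('pics/side0.png'),220,140,160,100,330,335,2)
cv2.imwrite('pics/z10.png',np.clip(C*1.3,0,255).astype(np.uint8))
```

```text
t 34.88 meas [452.4   3.3 175.5] cmd [452.    3.4  72.7] rot [-0.2 -0.  -0. ] F [ 0.6 -0.4  0.4] w 59.8 0.0
```

View pics/z10.png

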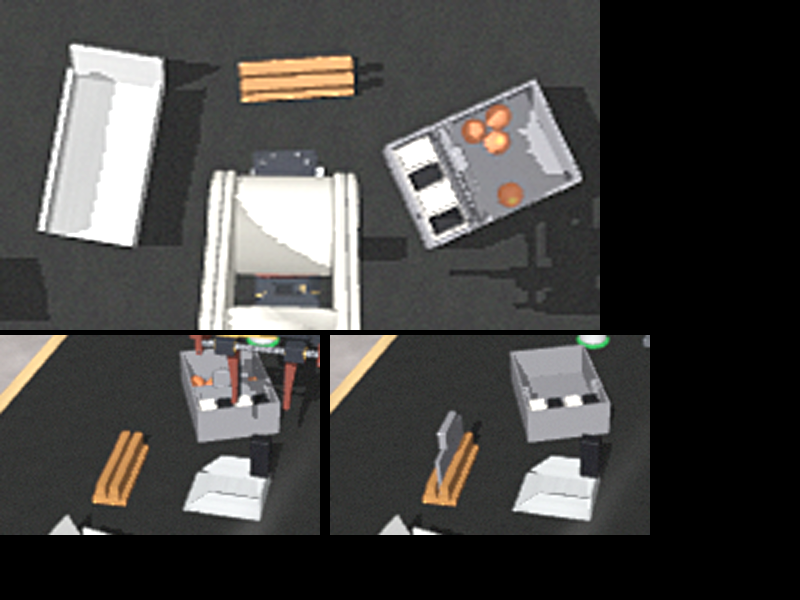

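The tray is empty and all four insulators are in the compartment. The box and scoop are at their original places, and the scoop is standing free.

```bash
python3 -c "
from workcell import workorder
print(workorder.sign_off())"
```

```text
the job is handed in; nothing more can be done
None
```

I slid the divider home in the kit box slot, tipped all four insulators into the large compartment with none spilled, laid the scoop back in its place and let go, then handed the job in at about 35 s; the hand-in returned no verdict.

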